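Take the depth of a graphite bar mould with a rod depth gauge

ROBOT

A 6-joint arm with a two-finger parallel gripper is mounted at the origin on the work surface. World frame = base frame: x ahead of the robot, y to its left, z up, the work surface at z = 0. Lengths are in mm, angles in rad, forces in N, time in s.
With the tool pointing down it reaches from about 300 to 750 mm from the base axis. Payload 8.5 kg.
Tool frame: the origin (TCP) lies at the very end of the fingers, on their centre line; the grasp point (between the pads) lies 19 mm behind it; z points along the fingers, y is the line along which they close (so a half turn about z gives the same grasp; the last joint's range is limited). The gripper opens to 88 mm and grips with 3 to 60 N. Pads are 18 mm wide; open, the fingers measure 123 mm over their backs; the gripper's body (75 mm by 187 mm) begins 45 mm behind the grasp point.
Start: joints at [0.891, 0.381, 1.297, -0, 1.464, -0.215], TCP at [246.523, 491.637, 238.748] pointing down, gripper open.
Joint ranges: [-3.11, 3.11], [-0.89, 2.33], [0.22, 2.48], [-1.42, 4.56], [0.17, 2.85], [-2.88, 2.88]. Speed limits (rad/s): [2.39, 2.39, 3.14, 3.14, 3.14, 3.14].

INTERFACE

Orientations are given as a unit quaternion [w, x, y, z].
In Python, from bench import robot, fingers, solver, readout, viewer, job gives the robot as it stands. Calls block until the motion is done:
- robot.goto(position, orientation): joint-space move of the TCP to a pose.
- robot.movel(position, feed=150, rotation=None): straight line of the TCP; rotation=None keeps the orientation; feed is the mean speed in mm/s.
- robot.move_joints(angles): joint-space move.
- fingers.gripper_to(opening, force=None): finger opening in mm; force is the grip in N (None keeps the last); returns when the fingers have stopped.
- robot.sleep(seconds).
- solver.solve_ik(position, orientation): joint angles nearest the present ones, or None.
- readout.observe(): the state.
- viewer.snapshot(name): name is "scene" or "top" or "wrist"; returns a dict with "pixels" (400x640x3 uint8, red, green, blue), "camera_matrix" (3x3 intrinsics, pixels), "dist" ([k1, k2, p1, p2, k3] as OpenCV has them; the pictures are not rectified), "world_to_cam" (4x4, takes a point from world to camera coordinates); the wrist camera has in their place "mount" (4x4, takes a point from camera to tool coordinates, whose origin is the TCP and whose axes are the flange's). Camera axes: x right, y up, looking along -z (the intrinsics and any distortion apply to the point x, -y, -z); pixel columns grow to the right and rows downward; lengths in mm; the calibration is good to about 2 mm. A picture is of the moment at which its call begins: read the wrist's pose just before it. There is no depth.
A pose or a line that the arm cannot do raises robot.Unreachable and nothing moves.
- job.hand_in(): hands the job in; it is judged then, once.
The state is a dict: "time_s": time; "joints": joint angles; "qd": joint speeds; "tau": joint torques, N m; "ee_pos": TCP position; "ee_rot": TCP orientation; "contact_force": force on the tool from outside, world axes, zero at the start; "torque": the same for the moment, N m; "grip_width": finger opening in mm; "gripper_force": force on a finger pad.
Only numpy, scipy, OpenCV 4.12 (cv2) and the standard library are available. Lean on these libraries where they do the work, as an engineer would, in place of code of your own. Each camera call takes 0.05 s, during which the arm holds its last target. There are 200 camera calls.

TASK

Measure the well of the graphite mould with the depth gauge: stand the gauge squarely over the middle of the well, bridging its narrow width with the base flat on the mould's top, then lower the rod by its knob until you feel its tip touch the bottom, gently, since graphite marks easily. With the tip resting on the bottom, press the red lever right down to lock the rod there, and leave the gauge standing locked in place; do not shove the mould or disturb the crucible, jar and brush.

Things in the scene. Friction and masses are not known exactly. Their poses are not given: they have to be found in the camera images.
- mould: Loose dark grey graphite block, 110 (x) x 90 (y) x 50 mm high, about 0.8 kg, on the bench. In its top one open well, 70 (x) by 32 mm (y), centred, with a flat bottom 18 to 36 mm below the top: its depth differs every time and is not measured (the 12 mm thick floor is called well_bottom in the rules; its centre is 6 mm under the bottom). Origin: centre of the underside; z up.
- well_mouth (a point): Middle of the well's mouth, level with the top of the mould (50 mm above the bench).
- gauge: Loose steel rod depth gauge, 0.38 kg, upright on its base bar, 18 (x) x 110 (y) x 14 mm. On its middle a guide head 18 x 20 mm, 36 mm high over the underside, and a lever fork on the +y side to y = +19, 38 mm high. The rod slides along z through it. Over the well the base's y lies along the mould's y, either way round. Origin: centre of the base's underside; z up.
- gauge_rod: Sliding rod, 6 mm thick, with a 4 mm white nylon tip (firm, it gives very little) and a knob on top. Origin: lower end of the tip; axes as the gauge's. At its upper stop the tip is 8 mm above the base's underside; it comes down 46 mm from there. Starts within 5 mm of the upper stop. Slides with a steady drag of about 1.5 N (more when fast) and stays where left.
- knob (a point): Centre of the rod's black knob, 14 x 14 mm with flats facing the gauge's x and y, 18 mm tall (90 to 108 mm above the tip); 16 mm or more stays free between knob and head. Lifted by the knob, the rod first comes up to its stop, then the whole gauge hangs from it, level. Set down, the base seats first and the rod then slides on through it.
- gauge_lever (a joint): Red lock lever, rad: 0 = raised 45 degrees (rod free), 0.785 = level, down on its stop (rod clamped). Starts at 0 to 0.1. Pivots about the gauge's x axis at y = +14 mm, 34 mm above the base's underside, and points to the gauge's +y. Needs about 3 to 5 N pressed down on its tab; stiff, stays where left, and stays locked once fully down.
- lever_tab (a point): Top face of the red thumb tab (16 x 14 mm) near the lever's end, 35 mm from the pivot. As it is pressed it swings in an arc: from about y = +36 mm, 62 mm above the base's underside, to y = +49 mm, 38 mm above it, in the gauge's frame.
- crucible: Bystander: dark graphite crucible, open cup 60 mm wide, 65 mm tall. Origin: centre of the underside.
- enamel_jar: Bystander: blue enamel jar with black cap, 48 mm wide, 62 mm tall. Origin: centre of the underside.
- glass_brush: Bystander: small hand brush lying flat, about 200 mm long along its x axis. Origin: underside near its middle.
Things that resemble listed ones, but are neither listed nor needed, are in the scene too. What is shaped like the mould but purple or yellow is not meant.

How it is judged (in metres and radians):
On the way, in this order (a step that is already met when the one before it is completed fails the run):
1. gauge base seated flat over the middle of the well and the rod's tip touching the bottom, lever still open (z of gauge in the frame of mould between 0.0482 and 0.0518 m and angle between gauge's own z axis and vertical below 0.04 rad and horizontal distance between gauge_rod and well_mouth below 0.01 m and angle between the y axis of gauge and the y axis of mould, either way round below 0.2 rad and contact force between gauge_rod and mould above 0.2 N and z of gauge_rod in the frame of mould below 0.034 m and value of joint gauge_lever below 0.3 rad), for 0.3 s.
2. lever pressed right down with the tip still at the bottom (within 1.5 mm) (z of gauge in the frame of mould between 0.0482 and 0.0518 m and angle between gauge's own z axis and vertical below 0.04 rad and horizontal distance between gauge_rod and well_mouth below 0.01 m and angle between the y axis of gauge and the y axis of mould, either way round below 0.2 rad and z of well_bottom in the frame of gauge_rod between -0.0075 and -0.0045 m and z of gauge_rod in the frame of mould below 0.034 m and value of joint gauge_lever above 0.7 rad), for 0.2 s.
At the end, for the whole second after the job is handed in: Gauge at rest on the mould, released, base flat on its top (1.8 mm, 0.04 rad) and square across the well (0.2 rad), rod within 10 mm of the well's middle, its tip still at the well's bottom (within 1.5 mm), lever down and locked (over 0.70 rad) (all of step 2 and linear speed of each of gauge, gauge_rod below 0.01 m/s); the robot touches nothing.
It fails at once if the tip pressed on the graphite with more than 20 N (contact force between gauge_rod and mould above 20 N).
It fails at once if mould shoved more than 15 mm (distance of mould from where it was at the start of the episode above 0.015 m).
It fails at once if crucible disturbed (moved over 15 mm) (distance of crucible from where it was at the start of the episode above 0.015 m).
It fails at once if enamel_jar disturbed (moved over 15 mm) (distance of enamel_jar from where it was at the start of the episode above 0.015 m).
It fails at once if glass_brush disturbed (moved over 15 mm) (distance of glass_brush from where it was at the start of the episode above 0.015 m).
It also fails if it takes over 51 s, if anything falls off the work surface, if the arm or the gripper's body presses on something with over 40 N, if the wrist force passes 120 N, or if a joint passes its speed limit or range.

## Working session

There is one attempt and no reset: what is moved stays moved. The work goes in short steps, each a Python script; the robot and the scene stay as the last script left them, time stands still between calls to the robot, and variables do not carry over. Pictures are saved under pics/ and viewed, at most 10 in all, crops included, and the job is handed in when it is done.

```bash
ls; mkdir -p pics
python3 - <<'E'
from bench import robot, fingers, solver, readout, viewer, job
import cv2,numpy as np,pickle
s=readout.observe();print({k:s[k] for k in ['time_s','ee_pos','ee_rot','contact_force','grip_width']})
d={}
for n in ['scene','top']:
    p=viewer.snapshot(n);d[n]=p;cv2.imwrite(f'pics/{n}0.png',cv2.cvtColor(p['pixels'],cv2.COLOR_RGB2BGR));print(n,p['camera_matrix'],p['dist'],p['world_to_cam'])
pickle.dump(d,open('s0.pkl','wb'))
E
```

```text
pics
{'time_s': 0.0, 'ee_pos': array([246.35368823, 491.41029014, 238.16137898]), 'ee_rot': array([-2.95304253e-04,  2.30302884e-01,  9.73118730e-01, -6.57261583e-04]), 'contact_force': array([-0.44848948, -0.32605669,  0.14064892]), 'grip_width': 87.9553942423605}
scene [[495.20783387   0.         318.83330373]
 [  0.         495.20783387 201.09881716]
 [  0.           0.           1.        ]] [-0.04612818  0.          0.          0.          0.        ] [[-7.09913714e-01  7.04070938e-01 -1.75109152e-02  4.17223550e+02]
 [-4.23806713e-01 -4.07201658e-01  8.09057896e-01  1.49858449e+02]
 [ 5.62503678e-01  5.81782539e-01  5.87468032e-01 -1.61284273e+03]
 [ 0.00000000e+00  0.00000000e+00  0.00000000e+00  1.00000000e+00]]
top [[375.80284115   0.         313.30062664]
 [  0.         375.80284115 193.190398  ]
 [  0.           0.           1.        ]] [-0.08820374  0.          0.          0.          0.        ] [[-1.79278089e-02 -9.99829357e-01 -4.45541623e-03  5.10514525e+00]
 [ 9.80088523e-01 -1.84548317e-02  1.97701557e-01 -5.71099900e+02]
 [-1.97750044e-01 -8.22346588e-04  9.80252133e-01 -9.75172715e+02]
 [ 0.00000000e+00  0.00000000e+00  0.00000000e+00  1.00000000e+00]]
```

View pics/scene0.png

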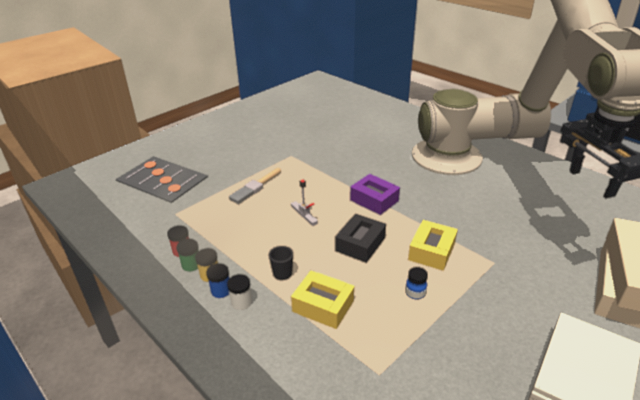

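View pics/top0.png

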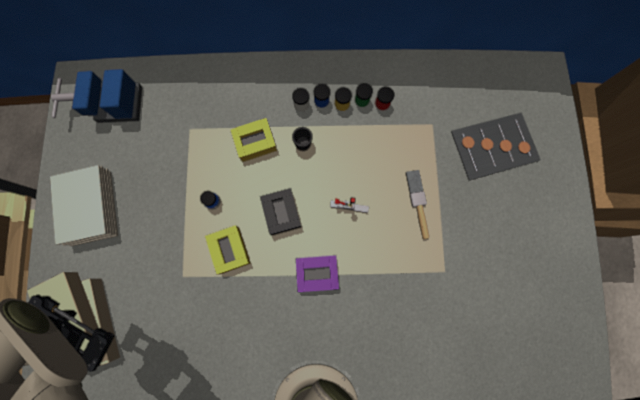

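Scene and top pictures: the dark mould is at scene (360,237) / top (281,212). The look-alikes are purple at top (317,274) and yellow at top (254,139) and (228,250), all rejected by colour. The only gauge is at top (350,206) / scene (304,210). Next, one close crop to check it, plus a first measurement.

```bash
cat > h.py <<'E'
import cv2,numpy as np
def ray(p,uv,w2c=None):
    w=np.array(p['world_to_cam'] if w2c is None else w2c)
    n=cv2.undistortPoints(np.float64(uv).reshape(-1,1,2),np.array(p['camera_matrix']),np.array(p['dist'])).reshape(-1,2)
    d=np.c_[n[:,0],-n[:,1],-np.ones(len(n))]@w[:3,:3]
    return -w[:3,:3].T@w[:3,3], d/np.linalg.norm(d,axis=1)[:,None]
def plane(p,uv,z,w2c=None):
    o,d=ray(p,uv,w2c); return o+d*((z-o[2])/d[:,2])[:,None]
def two(pa,ua,pb,ub,wa=None,wb=None):
    o1,d1=ray(pa,ua,wa);o2,d2=ray(pb,ub,wb);d1=d1[0];d2=d2[0]
    t=np.linalg.lstsq(np.c_[d1,-d2],o2-o1,rcond=None)[0]
    a,b=o1+d1*t[0],o2+d2*t[1];return (a+b)/2,np.linalg.norm(a-b)
E
python3 - <<'E'
from h import *;import pickle
d=pickle.load(open('s0.pkl','rb'))
t=d['top']['pixels'];s=d['scene']['pixels']
a=cv2.resize(t[160:260,240:390],None,fx=4,fy=4,interpolation=cv2.INTER_CUBIC)[:, :600]
b=cv2.resize(s[165:265,280:400],None,fx=4,fy=4,interpolation=cv2.INTER_CUBIC)
im=np.zeros((600,800,3),np.uint8)
A=cv2.resize(t[180:240,250:380],(780,360),interpolation=cv2.INTER_CUBIC)  # 6x
B=cv2.resize(s[170:230,280:325],(180,240),interpolation=cv2.INTER_CUBIC) #4x
C=cv2.resize(s[210:265,325:395],(280,220),interpolation=cv2.INTER_CUBIC)
im[:360,:780]=A;im[360:600,:180]=B;im[360:580,200:480]=C
cv2.imwrite('pics/c1.png',im[:,:,::-1])
# mould: dark mask in top
m=(t.max(2)<95).astype(np.uint8);m[:180]=0;m[240:]=0;m[:,:250]=0;m[:,310:]=0
n,l,st,c=cv2.connectedComponentsWithStats(m)
i=1+st[1:,4].argmax();print(st[i],c[i])
ct=max(cv2.findContours((l==i).astype(np.uint8),0,2)[0],key=cv2.contourArea)
r=cv2.minAreaRect(ct);print(r);bx=cv2.boxPoints(r)
print('z50',plane(d['top'],bx,50).round(1),'ctr',plane(d['top'],[r[0]],50))
hsv=cv2.cvtColor(t,cv2.COLOR_RGB2HSV)
red=((hsv[...,0]<8)|(hsv[...,0]>172))&(hsv[...,1]>130)&(hsv[...,2]>90)
for nm,R in (('top',(190,225,320,380)),('scene',(170,235,280,330))):
    h=cv2.cvtColor(d[nm]['pixels'],cv2.COLOR_RGB2HSV);q=(((h[...,0]<8)|(h[...,0]>172))&(h[...,1]>130)&(h[...,2]>80)).astype(np.uint8)
    y0,y1,x0,x1=R;n,l,st,c=cv2.connectedComponentsWithStats(q[y0:y1,x0:x1]);print(nm,st[1:,4],c[1:]+[x0,y0])
E
```

```text
[ 261  189   41   47 1138] [280.53427065 212.18980668]
((280.5997314453125, 212.0790252685547), (41.48240280151367, 32.57514190673828), 75.25643920898438)
z50 [[566.9 143.5  50. ]
 [588.7  56.   50. ]
 [476.6  28.1  50. ]
 [455.6 113.8  50. ]] ctr [[521.3860353   85.19824364  50.        ]]
top [28 15] [[338.57142857 201.71428571]
 [352.4        199.6       ]]
scene [10 12] [[302.2        181.        ]
 [310.41666667 204.66666667]]
```

View pics/c1.png

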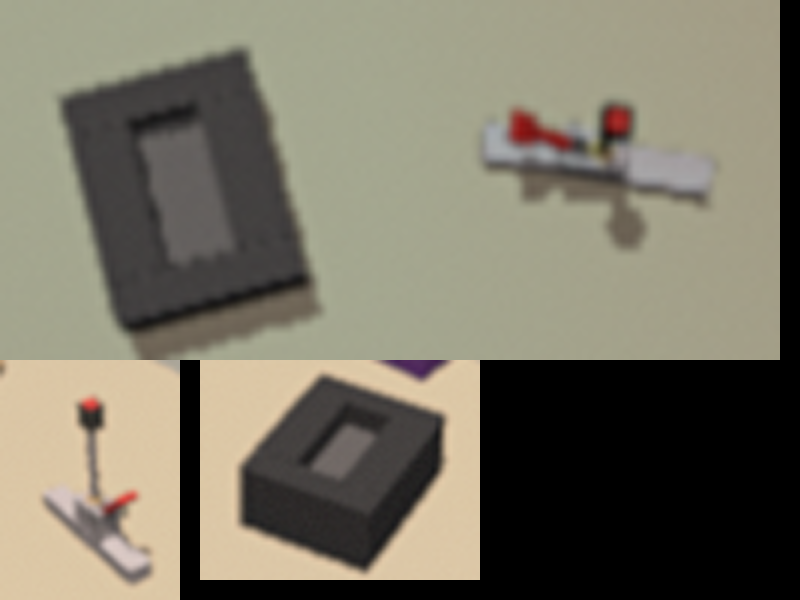

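The crop confirms the choice: a dark mould, about 112x88 mm, turned about 14°. The gauge has a black knob with a red cap at about top (352,200), and its lever points to world +y. I'll triangulate the knob, then look at both from the wrist camera.

```bash
cat >> h.py <<'E'
from scipy.spatial.transform import Rotation as Ro
def quat(phi): # tool down, closing along world angle phi
    a=(phi+np.pi/2)/2; return [0,np.cos(a),np.sin(a),0]
def wristcam(p,s):
    q=np.array(s['ee_rot']);T=np.eye(4);T[:3,:3]=Ro.from_quat(q[[1,2,3,0]]).as_matrix();T[:3,3]=s['ee_pos']
    return np.linalg.inv(T@np.array(p['mount']))
E
python3 - <<'E'
from bench import robot, fingers, solver, readout, viewer, job
from h import *;import pickle
d=pickle.load(open('s0.pkl','rb'));T,S=d['top'],d['scene']
k,e=two(T,[352.4,199.6],S,[302.2,181.0]);print('knobtop',k,e)
l,e=two(T,[338.6,201.7],S,[310.4,204.7]);print('lever',l,e)
print('base ends',plane(T,[[331,204],[369,210]],14))
w={}
for nm,xy,phi in (('m',[521,85],.24),('g',k[:2],0.)):
    for f in (phi,phi+np.pi): print(f,solver.solve_ik([xy[0],xy[1],260],quat(f)))
    js=[j for j in (solver.solve_ik([xy[0],xy[1],260],quat(f)) for f in (phi,phi-np.pi)) if j is not None]
    j=min(js,key=lambda j:abs(j[5]));robot.move_joints(j)
    s=readout.observe();p=viewer.snapshot('wrist');w[nm]=(p,s);cv2.imwrite(f'pics/w{nm}.png',p['pixels'][:,:,::-1])
    print(p['mount'],s['ee_pos'],s['time_s'],s['joints'])
pickle.dump(w,open('w.pkl','wb'))
cv2.imwrite('pics/w.png',np.hstack([cv2.resize(w[n][0]['pixels'],(400,250),interpolation=cv2.INTER_AREA) for n in 'mg'])[:,:,::-1])
E
```

```text
knobtop [ 541.38282987 -106.44564518  110.31916703] 0.27575575789203033
lever [546.27222999 -73.71704552  52.18221897] 1.9401206691814898
base ends [[ 547.43818525  -55.17285345   14.        ]
 [ 528.07142882 -162.74642186   14.        ]]
0.24 [-6.27422126e-02  3.26836684e-01  1.31807572e+00 -4.44089210e-16
  1.49668025e+00 -3.02742213e-01]
3.3815926535897933 [-6.27422126e-02  3.26836684e-01  1.31807572e+00 -4.44089210e-16
  1.49668025e+00  2.83885044e+00]
[[ 1.05968906e-03  9.52393601e-01  3.04869327e-01  7.94908090e+01]
 [ 9.99999429e-01 -1.05198087e-03 -1.89552025e-04  1.91038528e-01]
 [ 1.40188566e-04  3.04869353e-01 -9.52394171e-01 -1.46897942e+02]
 [ 0.00000000e+00  0.00000000e+00  0.00000000e+00  1.00000000e+00]] [520.81176305  85.80425128 260.00354172] 1.8833 [-6.12977407e-02  3.26742546e-01  1.31820696e+00  1.91254678e-04
  1.49670435e+00 -3.02705182e-01]
0.0 [-4.08744516e-01  3.69622494e-01  1.25247284e+00 -4.44089210e-16
  1.51949732e+00 -4.08744516e-01]
3.141592653589793 [-4.08744516e-01  3.69622494e-01  1.25247284e+00 -4.44089210e-16
  1.51949732e+00  2.73284814e+00]
[[ 1.05961329e-03  9.52380816e-01  3.04909264e-01  7.95292291e+01]
 [ 9.99999417e-01 -1.07253161e-03 -1.25132789e-04  1.25134130e-01]
 [ 2.07850756e-04  3.04909219e-01 -9.52381397e-01 -1.46897836e+02]
 [ 0.00000000e+00  0.00000000e+00  0.00000000e+00  1.00000000e+00]] [ 541.38802909 -105.23772189  260.03131246] 2.725 [-4.06908159e-01  3.69243447e-01  1.25297429e+00  4.85254214e-04
  1.51958998e+00 -4.08447423e-01]
```

View pics/w.png

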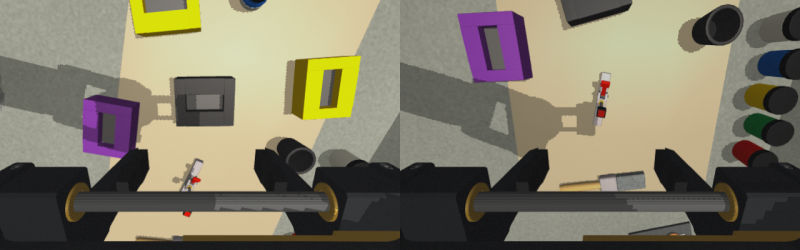

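Run:
```python
from h import *;import pickle
w=pickle.load(open('w.pkl','rb'))
p,s=w['m'];a=p['pixels'];W=wristcam(p,s)
m=(a.max(2)<130).astype(np.uint8);m[:105]=0;m[215:]=0;m[:,:262]=0;m[:,395:]=0
n,l,st,c=cv2.connectedComponentsWithStats(m);i=1+st[1:,4].argmax();print(st[i])
ct=max(cv2.findContours((l==i).astype(np.uint8),0,2)[0],key=cv2.contourArea)
q=cv2.approxPolyDP(ct,5,True).reshape(-1,2);print('quad',q.tolist());print(plane(p,q,50,W).round(1))
g=(a.max(2)<75).astype(np.uint8)
print('row col',a[160,275:385:4].max(1), a[115:210:4,330].max(1))
p2,s2=w['g'];b=p2['pixels'];W2=wristcam(p2,s2)
h=cv2.cvtColor(b,cv2.COLOR_RGB2HSV);r=(((h[...,0]<8)|(h[...,0]>172))&(h[...,1]>130)&(h[...,2]>90)).astype(np.uint8);r[:, :280]=0;r[:,370:]=0;r[200:]=0
n,l,st,c=cv2.connectedComponentsWithStats(r);print(st[1:],c[1:])
im=np.zeros((600,800,3),np.uint8)
im[:, :400]=cv2.resize(b[100:220,290:370],(400,600),interpolation=cv2.INTER_CUBIC)
im[:320,400:]=cv2.resize(a[110:210,270:395],(400,320),interpolation=cv2.INTER_CUBIC)
cv2.imwrite('pics/c2.png',im[:,:,::-1])
```

```text
[ 278  122   99   80 7555]
quad [[278, 126], [282, 201], [373, 199], [375, 125]]
[[462.3 118.7  50. ]
 [484.4  33.2  50. ]
 [589.7  61.9  50. ]
 [566.8 145.7  50. ]]
row col [153 136  55  57  58  57  83  82  84  82 123 124 124 124 125 126 124 125
 127 114  76  82  86  86  86 158 219 219] [219 219  30  91  91  89  89  89  88 103 124 125 124 123 123  58  71  77
  77  77  75  74 221 220]
[[321 129  15  24 227]
 [316 176  12  12 117]] [[326.98678414 138.8061674 ]
 [321.58119658 181.32478632]]
```

View pics/c2.png

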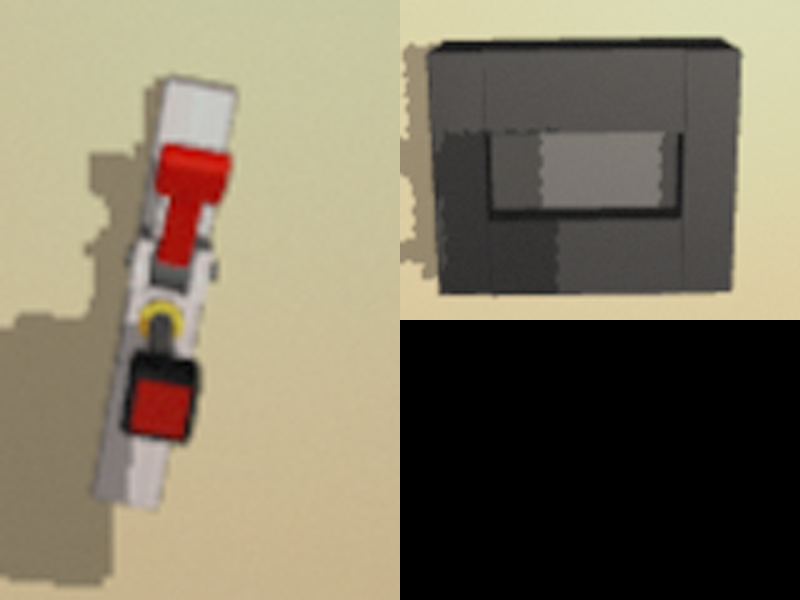

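Run:
```python
from h import *;import pickle
w=pickle.load(open('w.pkl','rb'));d=pickle.load(open('s0.pkl','rb'))
def rep(q):
    print(q.round(1).tolist(),'ctr',q.mean(0).round(1),'sides',[round(np.linalg.norm(q[i]-q[(i+1)%4]),1) for i in range(4)],'xang',[round(np.degrees(np.arctan2(*(v[[1,0]]))),1) for v in (q[1]-q[0],q[2]-q[3])],'yang',[round(np.degrees(np.arctan2(*(v[[1,0]]))),1) for v in (q[0]-q[3],q[1]-q[2])])
p,s=w['m'];W=wristcam(p,s)
f=lambda c:np.array(c,float)
for c in ([[430,52],[742,52],[731,290],[440,293]],[[487,132],[684,132],[682,217],[489,217]]):
    rep(plane(p,[270-125,110]+f(c)/3.2+[0,0],50,W))
p,s=w['g'];W=wristcam(p,s)
rep(plane(p,[290,100]+f([[165,80],[237,90],[158,508],[95,500]])/5,14,W))
g=[321.9,181.4]
print('knob z110',plane(p,[g],110,W), two(p,g,d['scene'],[302.2,181.0],W), two(p,g,d['top'],[352.4,199.6],W))
```

```text
[[463.8, 118.8, 50.0], [569.2, 144.8, 50.0], [590.8, 60.0, 50.0], [485.2, 32.7, 50.0]] ctr [527.2  89.1  50. ] sides [np.float64(108.6), np.float64(87.5), np.float64(109.1), np.float64(88.7)] xang [np.float64(13.9), np.float64(14.5)] yang [np.float64(103.9), np.float64(104.2)]
[[489.1, 96.2, 50.0], [557.3, 113.1, 50.0], [565.2, 82.8, 50.0], [496.6, 65.8, 50.0]] ctr [527.1  89.5  50. ] sides [np.float64(70.3), np.float64(31.3), np.float64(70.7), np.float64(31.3)] xang [np.float64(13.9), np.float64(13.9)] yang [np.float64(103.8), np.float64(104.6)]
[[542.4, -50.6, 14.0], [559.9, -52.9, 14.0], [540.9, -160.5, 14.0], [524.3, -158.4, 14.0]] ctr [ 541.9 -105.6   14. ] sides [np.float64(17.7), np.float64(109.3), np.float64(16.8), np.float64(109.2)] xang [np.float64(-7.5), np.float64(-7.5)] yang [np.float64(80.5), np.float64(80.0)]
knob z110 [[ 541.29705263 -106.73526193  110.        ]] (array([ 541.22274229, -106.59453948,  110.17041962]), np.float64(0.2349763420220728)) (array([ 541.31353745, -106.44952019,  111.1172843 ]), np.float64(0.04855072218989928))
```

Measurements are consistent: well 70.5x31.3 mm at (527.1, 89.3), yaw 14.1°. Gauge at (541.5, -106.3), yaw -9.8°, knob top about 111 mm. Picking it up now.

Run:
```python
from bench import robot, fingers, solver, readout, viewer, job
from h import *;import pickle
def st(n):
    s=readout.observe();print(n,round(s['time_s'],2),s['ee_pos'].round(2),s['contact_force'].round(2),round(s['grip_width'],1),round(s['gripper_force'],1));return s
ph=np.radians(-9.8)
robot.goto([541.3,-106.4,150],quat(ph));fingers.gripper_to(50,20)
s=st('above');x,y=541.3,-106.4
robot.movel([x,y,86],80);st('down')
fingers.gripper_to(0,25);st('grip')
robot.movel([x,y,100],50);st('lift14')
robot.movel([x,y,190],150);robot.sleep(.2);st('up')
d={n:viewer.snapshot(n) for n in('scene','wrist')}
pickle.dump(d,open('s1.pkl','wb'))
a=cv2.resize(d['scene']['pixels'][110:250,260:400],(560,560),interpolation=cv2.INTER_CUBIC)
cv2.imwrite('pics/l1.png',a[:,:,::-1])
```

```text
above 4.0 [ 541.29 -106.41  149.98] [-1.14  0.45 -0.47] 50.5 0.0
down 4.95 [ 541.55 -106.48   86.42] [0.71 0.08 0.07] 50.2 0.0
grip 5.59 [ 541.27 -106.39   86.08] [-0.81  0.03  1.25] 13.5 25.0
lift14 6.03 [ 541.27 -106.37  100.11] [ 0.87 -0.86 -3.75] 13.3 25.0
up 6.97 [ 540.99 -106.3   189.04] [ 0.57 -0.03 -3.86] 13.7 25.0
```

View pics/l1.png

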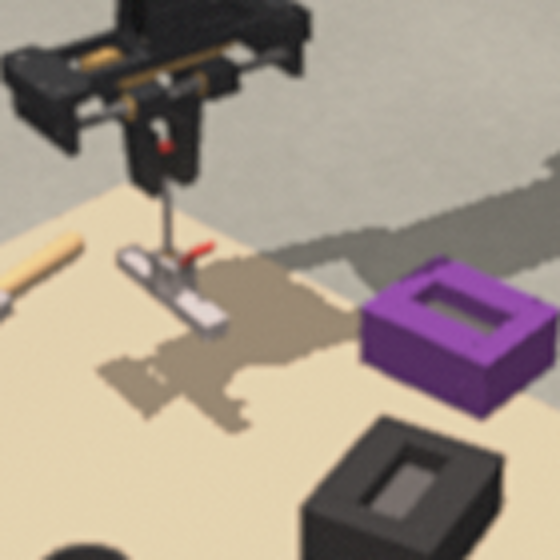

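The gauge hangs level from the knob at about scene (302,180), weighing 3.8 N, and nothing else has moved. Now carry it over and seat it.

```bash
cat >> h.py <<'E'
from bench import robot, fingers, solver, readout, viewer, job
def st(n=None):
    s=readout.observe()
    if n: print(n,round(s['time_s'],2),s['ee_pos'].round(2),s['contact_force'].round(2),round(s['grip_width'],1),round(s['gripper_force'],1))
    return s
def fz(n=4):
    return np.mean([(robot.sleep(.02),st()['contact_force'][2])[1] for _ in range(n)])
E
python3 - <<'E'
from h import *;import pickle
q=quat(np.radians(14.1));x,y=527.1,89.3
robot.goto([x,y,190],q);st('over')
robot.movel([x,y,152],60);st('152')
print(fz())
for z in np.arange(148,134,-2):
    robot.movel([x,y,z],25);f=fz(3);print(z,round(f,2),st()['ee_pos'].round(2))
    if f>0: break
d={n:viewer.snapshot(n) for n in('scene','top','wrist')}
pickle.dump(d,open('s2.pkl','wb'));st('end')
im=np.zeros((560,800,3),np.uint8)
im[:560,:400]=cv2.resize(d['scene']['pixels'][150:290,310:410],(400,560),interpolation=cv2.INTER_CUBIC)
im[:400,400:]=cv2.resize(d['top']['pixels'][170:250,240:320],(400,400),interpolation=cv2.INTER_CUBIC)
cv2.imwrite('pics/p2.png',im[:,:,::-1])
E
```

```text
over 7.88 [527.44  88.53 190.01] [ 0.89  0.36 -3.51] 13.7 25.0
152 8.66 [527.28  89.33 152.21] [-0.51 -0.35 -3.26] 13.5 25.0
-3.389506682753703
148 -3.73 [527.1   89.32 147.99]
146 -3.7 [527.08  89.29 145.95]
144 -3.36 [527.07  89.31 143.95]
142 -3.95 [527.08  89.3  141.95]
140 -3.55 [527.08  89.28 139.93]
138 -3.81 [527.04  89.31 137.93]
136 -1.53 [527.15  89.24 136.04]
end 11.03 [527.13  89.28 136.05] [ 0.6  -0.31 -0.96] 13.6 25.0
```

View pics/p2.png

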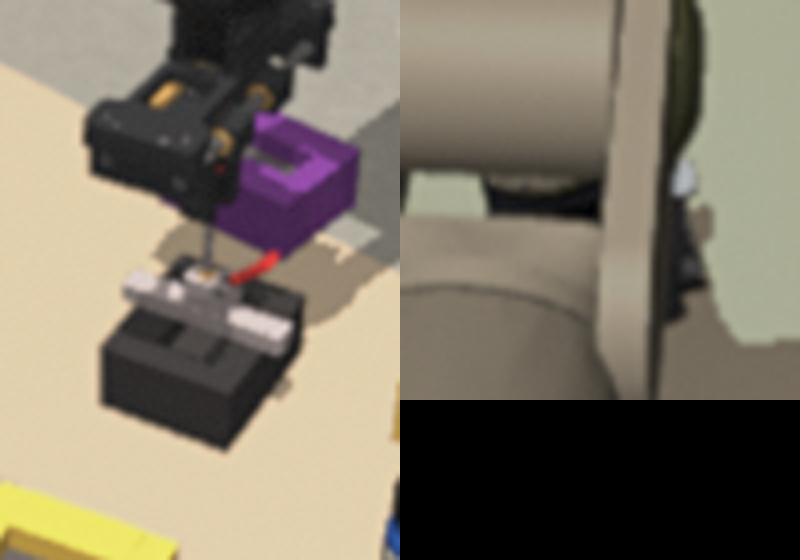

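The base is seated across the well and the lever (red, near crop (255,265)) is open. I'll check its centre in the scene view numerically, then lower the rod.

Run:
```python
from h import *;import pickle
p=pickle.load(open('s2.pkl','rb'))['scene']
e=plane(p,np.array([[310+137/4,150+282/4],[310+284/4,150+332/4]]),64)
print('base ends approx',e.round(1),'mid',e.mean(0).round(1),'len',np.linalg.norm(e[0]-e[1]),np.degrees(np.arctan2(*(e[1]-e[0])[[1,0]])))
x,y=527.1,89.3
robot.movel([x,y,116],40);robot.sleep(.1);b=fz(8);print('base',b);st('116')
for z in np.arange(115.5,91,-.5):
    robot.movel([x,y,z],15);f=fz(3);print(z,round(f,2),end=' | ')
    if f>b+2.5: break
st('touch');robot.sleep(.5);print(fz(6));st('hold')
```

```text
base ends approx [[544.2  48.2  64. ]
 [518.3 145.6  64. ]] mid [531.3  96.9  64. ] len 100.76261257609413 104.8919913108867
base -2.121927033092924
116 11.92 [527.04  89.3  116.01] [-1.59 -1.05 -3.05] 13.6 25.0
115.5 0.38 | touch 12.22 [527.16  89.29 115.67] [ 0.26 -0.54  1.28] 13.3 25.0
0.95603794543414
hold 12.82 [527.11  89.29 115.49] [-0.09 -0.47  1.11] 13.7 25.0
```

Run:
```python
from h import *
x,y=527.1,89.3;h=[]
for z in np.arange(115,91,-.5):
    robot.movel([x,y,z],15);f=fz(3);h.append(f);print(z,round(f,2),end=' | ')
    if f>4 or (len(h)>3 and f>np.median(h[:-1])+2): break
st('touch');robot.sleep(.4);print(fz(8));st('hold')
```

```text
115.0 -0.12 | 114.5 -0.19 | 114.0 -0.14 | 113.5 0.3 | 113.0 0.48 | 112.5 -0.03 | 112.0 0.19 | 111.5 -0.14 | 111.0 0.56 | 110.5 1.37 | 110.0 5.19 | touch 16.12 [527.37  89.32 110.44] [-1.23 -1.18  5.54] 13.1 25.0
5.30262291723897
hold 16.65 [527.35  89.32 110.44] [-1.66  0.11  4.99] 13.5 25.0
```

Contact is felt at TCP 110.4 with 5 N, so the tip is at about z=31 and the well about 18–19 mm deep. That agrees with the shallow wall seen in the wrist picture, and the hold is done. Release and look.

Run:
```python
from h import *;import pickle
x,y=527.1,89.3
print(fz(4));fingers.gripper_to(45,20);robot.sleep(.1);st('rel')
robot.movel([x,y,165],120);robot.movel([x,y,230],200)
s=st('up');p=viewer.snapshot('wrist');q=viewer.snapshot('scene');pickle.dump((p,s,q),open('s3.pkl','wb'))
W=wristcam(p,s);b=p['pixels'];v=cv2.cvtColor(b,cv2.COLOR_RGB2HSV)
r=(((v[...,0]<8)|(v[...,0]>172))&(v[...,1]>130)&(v[...,2]>80)).astype(np.uint8);r[230:]=0;r[:,:250]=0;r[:,400:]=0
n,l,stt,c=cv2.connectedComponentsWithStats(r)
for i in range(1,n):
    if stt[i,4]>20: print(stt[i],c[i].round(1),'knobtop z',31+108,plane(p,[c[i]],139,W).round(1))
im=np.zeros((600,800,3),np.uint8)
im[:600,:500]=cv2.resize(b[80:240,255:388],(500,600),interpolation=cv2.INTER_CUBIC)
im[:360,500:]=cv2.resize(q['pixels'][170:290,310:410],(300,360),interpolation=cv2.INTER_CUBIC)
cv2.imwrite('pics/p3.png',im[:,:,::-1])
```

```text
5.114652447508195
rel 17.44 [527.1   89.29 109.99] [-0.03  0.98 -0.48] 45.2 0.0
up 18.52 [526.73  89.29 228.87] [-0.17 -0.44 -1.2 ] 45.2 0.0
[313 138  20  29 380] [322.7 149. ] knobtop z 139 [[517.4 128.4 139. ]]
[316 193  14  13 181] [322.5 199. ] knobtop z 139 [[527.   89.8 139. ]]
```

View pics/p3.png

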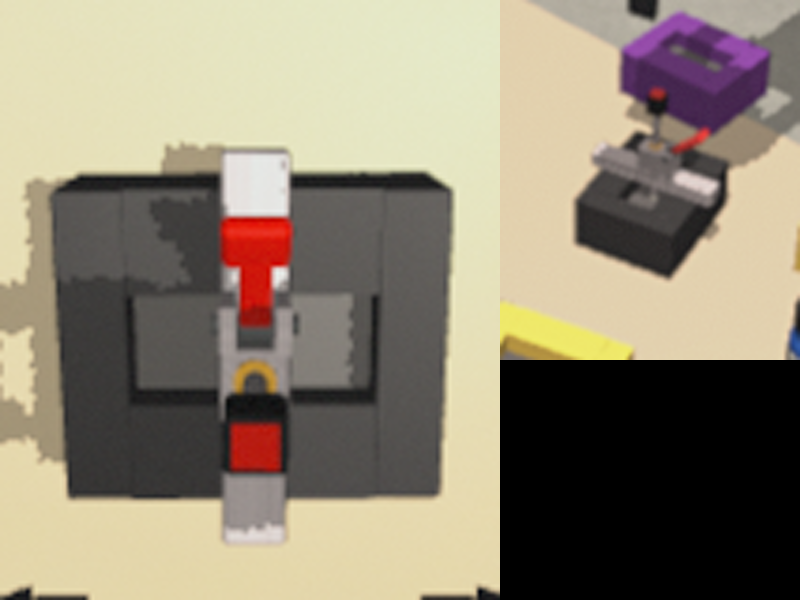

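Square and centred: knob at (527.0, 89.8), target (527.1, 89.3). Now press the lever tab along its arc with the fingers closed.

Run:
```python
from h import *;import pickle
fingers.gripper_to(0,10)
o=np.array([527.1,89.5]);u=np.array([-np.sin(np.radians(14.1)),np.cos(np.radians(14.1))])
P=lambda gy,z:[*(o+u*gy),z]
robot.movel(P(39,150),150);robot.movel(P(39,125),80);b=fz(6);st('pre');print('b',b)
for th in np.arange(54,5,-4):
    t=np.radians(th);gy=14+35.6*np.cos(t)+1.5;z=84+35.6*np.sin(t)+1
    robot.movel(P(gy,z),30);f=fz(2)-b;print(int(th),round(z,1),round(f,1),end=' | ')
    if f>14: break
z=st('arc')['ee_pos'][2]
for z in np.arange(88,84.4,-.5):
    robot.movel(P(50.5,z),15);f=fz(3)-b;print(z,round(f,1),end=' | ')
    if f>14: break
robot.sleep(.2);st('pressed')
robot.movel(P(50.5,150),100);robot.movel([*o,230],200)
s=st('up');p=viewer.snapshot('wrist');q=viewer.snapshot('scene');pickle.dump((p,s,q),open('s4.pkl','wb'))
W=wristcam(p,s);a=p['pixels'];v=cv2.cvtColor(a,cv2.COLOR_RGB2HSV)
r=(((v[...,0]<8)|(v[...,0]>172))&(v[...,1]>130)&(v[...,2]>80)).astype(np.uint8);r[230:]=0;r[:,:250]=0;r[:,400:]=0
n,l,stt,c=cv2.connectedComponentsWithStats(r)
for i in range(1,n):
    if stt[i,4]>20: print(stt[i],c[i].round(1),plane(p,[c[i]],139,W).round(1),plane(p,[c[i]],88,W).round(1))
im=np.zeros((600,800,3),np.uint8)
im[:600,:500]=cv2.resize(a[80:240,255:388],(500,600),interpolation=cv2.INTER_CUBIC)
im[:360,500:]=cv2.resize(q['pixels'][170:290,310:410],(300,360),interpolation=cv2.INTER_CUBIC)
cv2.imwrite('pics/p4.png',im[:,:,::-1])
```

```text
pre 20.68 [517.97 127.26 125.65] [-0.01  0.64 -0.53] 0.2 0.0
b 0.37578725349594827
54 113.8 3.0 | 50 112.3 1.2 | 46 110.6 -0.3 | 42 108.8 -0.3 | 38 106.9 -0.3 | 34 104.9 -0.3 | 30 102.8 0.1 | 26 100.6 0.0 | 22 98.3 -0.1 | 18 96.0 -0.1 | 14 93.6 -0.5 | 10 91.2 0.3 | 6 88.7 -0.3 | arc 24.65 [514.64 138.88  88.59] [0.99 0.65 0.03] 0.7 0.0
88.0 4.4 | 87.5 7.7 | 87.0 11.1 | 86.5 15.1 | pressed 26.05 [515.1  138.86  87.88] [-3.44  3.35 15.85] 0.3 7.6
up 27.46 [526.54  89.72 228.77] [-0.52 -0.13 -0.07] 0.3 0.0
[314 123  19  43 480] [322.6 140.3] [[515.5 135.2 139. ]] [[517.2 128.4  88. ]]
[316 195  14  14 175] [322.1 201.1] [[526.9  88.5 139. ]] [[531.   71.6  88. ]]
```

View pics/p4.png

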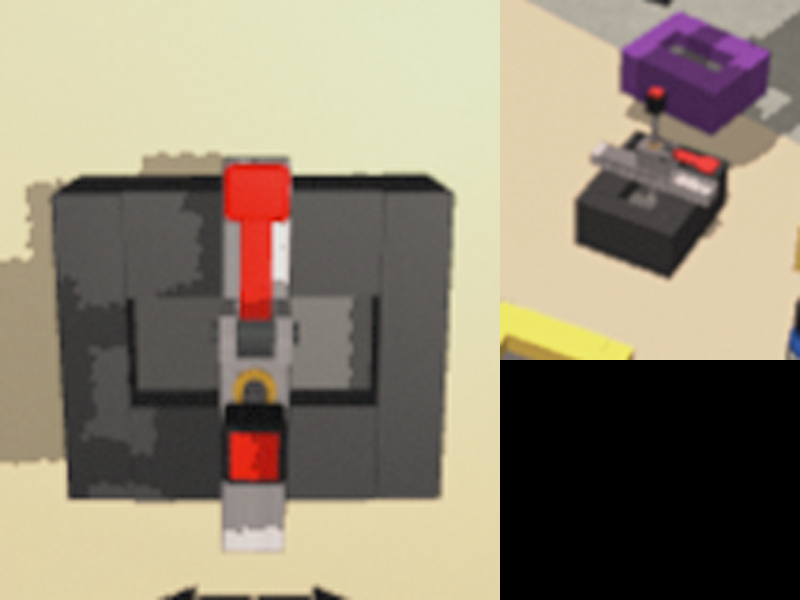

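The lever is level and the tab stopped firmly at 38 mm above the base. The gauge slid about 1.4 mm, which is within tolerance. Quick check of the knob height before and after.

Run:
```python
from h import *;import pickle
for f in('s3.pkl','s4.pkl'):
    p,s,q=pickle.load(open(f,'rb'));out=[]
    for a,(y0,y1,x0,x1) in ((p['pixels'],(185,225,300,345)),(q['pixels'],(192,213,318,375))):
        v=cv2.cvtColor(a,cv2.COLOR_RGB2HSV)[y0:y1,x0:x1].astype(float)
        w=v[...,1]*v[...,2]*((v[...,0]<10)|(v[...,0]>170))*(v[...,1]>110)*(v[...,2]>60)
        if a is q['pixels']: w[:, 10:40] *= 1; w[12:]=0
        Y,X=np.mgrid[y0:y1,x0:x1];out.append([(X*w).sum()/w.sum(),(Y*w).sum()/w.sum()])
    print(np.round(out,2).tolist(),two(p,out[0],q,out[1],wristcam(p,s)))
s=st('now')
```

```text
[[322.51, 198.75], [361.99, 200.83]] (array([527.21112382,  89.11345181, 136.54703233]), np.float64(0.13127202254897294))
[[321.8, 201.29], [361.57, 200.32]] (array([526.89546563,  87.51185281, 137.06829757]), np.float64(0.19589962826371032))
now 27.56 [526.37  90.06 228.48] [-0.93 -0.38  0.38] 0.5 0.0
```

```bash
python3 -c "
from bench import job;print(job.hand_in())"
```

```text
the job is handed in; nothing more can be done
None
```

I handed the job in at about 28 s of the 51 s allowed, with no verdict shown: the gauge stands square across the well, about 2 mm off its middle, the tip rests on the bottom (about 19 mm deep, touched with about 5 N), and the lever is pressed down to its stop.

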